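# Swap the faulty module under its heat sink

### The job

Swap the faulty module (red dot) in the open controller chassis for the good one (blue dot) from the pink foam: first lift off the clamp bar and the heat sink and lay both on the grey parts mat, then put the faulty module flat in the red reject tray. Seat the good module fully home between the pins the same way round as the old one was (white connector towards the tall rear panel), set the heat sink back on its chip with the channel in line with the bar, and put the clamp bar back down flat on its two bridges. Do not push the dish of screws about on the mat.

Things in the scene. Friction and masses are not known exactly. Their poses are not given: they have to be found in the camera images.
- chassis: Fixed open aluminium tray of a controller, 200 (x) x 140 (y) mm, on 4 mm feet, walls up to z = 28 mm, tall rear panel at +x up to 44 mm with sockets. Origin: centre of its underside, at bench level, z up. Main board inside at z = 11 mm. Two steel bridges, 58 mm either way along x from the module seat, carry the clamp bar's ends. The two green boards by the rear panel stay.
- module_seat (a point): Where the module's underside centre rests: chassis x = -20, y = 0, z = 15 mm; axes as chassis, module x along +x. Eight white pins, 2 mm clearance, tapered tips from 8 to 15 mm above this point catch 4 mm; free at the middle of the long sides. Heat sink underside then 12 mm, bar underside 18 mm above this point, both centred here; bar pins: 2 mm clearance, tapered too.
- clamp_bar: Loose steel bar, 124 mm long (x), 10 mm wide, end plates 26 mm wide and 5 mm thick. Black grip at its middle 30 (x) x 10 (y) mm, top 30 mm above the underside. Origin: centre of underside, z up. About 60 g. Lies over the heat sink at the start. Grip across y on the black grip, fingertips 12 mm or more above the underside to clear the fins. Either way round is right.
- heat_sink: Loose bright aluminium heat sink 40 x 40 x 16 mm, six fins and a 20 mm wide channel along x, channel floor 5 mm up; the bar's strap lies in the channel. Origin: centre of underside, z up. About 70 g. At the start on the faulty module, under the bar. Grip across the fins (y, 40 mm). Either way round is right with the channel along chassis x.
- old_module: Loose faulty module, red dot: 62 (x) x 42 (y) mm, black carrier with green board (9 mm high together), 26 mm square metal chip in the middle (top at 12 mm). White connector at the +x end, dot at the -x end. Origin: centre of underside. 40 g. At the start in the chassis under the heat sink, both ends showing. Grip across y (42 mm) at the middle of the long sides.
- new_module: Loose good module with a blue dot, otherwise the same as the faulty one: 62 (x) x 42 (y) mm, 9 mm high body and chip top at 12 mm, white connector at the +x end; origin: centre of the underside. At the start it lies on the pink foam.
- parts_mat: Fixed grey rubber mat 190 (x) x 140 (y) mm, surface at z = 8 mm, rim 5 mm wide, 12 mm high. Origin: centre of its underside. The dish of screws stands in its +x +y corner, the rest is free: room for the bar lengthwise (along x) at x = 0, y = -36 mm, and for the heat sink at x = -50, y = 25 mm.
- screw_dish: Small round steel dish with the removed screws, 69 mm across, 14 mm high, loose on the parts mat. Origin: centre of its underside. To be left where it is.
- reject_tray: Fixed red open tray, 125 (x) x 105 (y) x 23 mm, wall 3 mm, floor at z = 8 mm, a small lug on each x end. Origin: centre of its underside. Empty at the start; takes the faulty module.
- foam_pad: Fixed pink foam pad 104 (x) x 84 (y) x 12 mm with the good module on its top. Origin: centre of its underside.

How it is judged:
By the outcome, as a careful person would: the job done as asked, in the order asked, and still so for the second after the job is handed in, with the robot touching nothing.
It also fails if it takes over 122 s, if anything falls off the work surface, if the arm or the gripper's body presses on something with over 40 N, if the wrist force passes 120 N, or if a joint passes its speed limit or range.

### The arm

A 6-joint arm with a two-finger parallel gripper is mounted at the origin on a cart in front of the work surface, level with it; the furniture and walls round the work are solid. World frame = base frame: x ahead of the robot, y to its left, z up, the work surface at z = 0. Lengths are in m, angles in rad, forces in N, time in s.
With the tool pointing down it reaches from about 0.275 to 0.85 m from the base axis. Payload 19 kg.
Tool frame: the origin (TCP) lies on the mounting face of the last link; the fingertips stand 173 mm ahead of it and the grasp point (between the pads) lies 155 mm ahead of it; z points along the fingers, y is the line along which they close (so a half turn about z gives the same grasp; the last joint's range is limited). The gripper opens to 85 mm and grips with 20 to 120 N. Pads are 22 mm wide; open, the fingers measure 114 mm over their backs; the gripper's body (76 mm by 85 mm) begins 54 mm behind the grasp point. The pads swing forward as they close: fully open they stand 13 mm farther back than shut.
Start: joints at [-1.397, 0.15, 1.437, -0, 1.554, -0.134], TCP at [0.174, -0.548, 0.405] pointing down, gripper open.
Joint ranges: [-2.8, 2.8], [-0.68, 2.1], [0.12, 2.68], [-1.39, 4.53], [0.16, 2.79], [-2.81, 2.81]. Speed limits (rad/s): [1.89, 1.89, 2.22, 3.01, 3.01, 3.01].

### API

Orientations are given as a rotation vector (axis times angle).
In Python, from workcell import ctrl gives the robot as it stands.
- The arm moves only by the tool play_rows, never from a script. Its argument "series" is a list of rows, each an object with "xyz": the shift along the tool's x, y, z in mm, a list of three; "rotation": the turn, a rotation vector about the tool's x, y, z in rad, a list of three. In form: [{"xyz": [dx, dy, dz], "rotation": [ax, ay, az]}, ...]. A call has 1 to 10 rows; each row shifts and turns the commanded pose from where the row before left it, along the tool's axes as they then stand; what a row does not reach is not made up. A row lasts 1/10 s, in which the tool goes at most 50 mm and 8.59 degrees, less where a joint would pass 70% of its speed; a pose out of reach is approached as far as the arm can. A call is refused whole if a number of a shift passes 50 or a number of a turn 0.15, either way. A call with a gripper value outside its range is refused whole. "grip" is the finger opening in mm, from 0 to 85.4, set as the call begins (left out, the last holds). The fingers move at their own pace and stop on an object; "squeeze" is the grip in N (left out, the last holds). Time passes only in rows, so rows that do not move let the fingers close. It gives the time, the measured TCP pose, the force, the opening and the grip force at its end, in the units of the state.
- ctrl.sense(): the state, without advancing time (a new reading comes with each control period).
- ctrl.read_camera(name): name is "scene" or "top"; returns the picture (420x560x3 uint8, red, green, blue); there is no depth.
- ctrl.camera_params(name): a dict with "fovy" (degrees; the focal length in pixels is half the picture's height over the tangent of half this angle, whatever the lens; pixels are square), "cx", "cy" (the principal point, pixels), "origin" and "rotation" of the camera in the world. Camera axes: x right, y up, looking along -z (the intrinsics and any distortion apply to the point x, -y, -z); pixel columns grow to the right and rows downward; lengths in m; the calibration is good to about 2 mm. A picture is of the moment at which its call begins. camera_params takes no time and is no camera call.
- ctrl.sign_off(): hands the job in; it is judged then, once.
The state is a dict: "time_s": time; "q": joint angles; "qvel": joint speeds; "effort": joint torques, N m; "tool_pos": TCP position; "tool_rot": TCP orientation; "contact_force": force on the tool from outside, world axes, zero at the start; "moment": the same for the moment, N m; "width": finger opening in m; "finger_force": force on a finger pad.
Only numpy, scipy, OpenCV 4.12 (cv2) and the standard library are available. Lean on these libraries where they do the work, as an engineer would, in place of code of your own. Each camera call takes 0.05 s, during which the arm holds its last target. There are 200 camera calls.

## Working session

There is one attempt and no reset: what is moved stays moved. The work goes in short steps, Python scripts to look and compute and a tool call to move; the robot and the scene stay as the last step left them, time stands still between calls to the robot, and variables do not carry over. Pictures are saved under pics/ and viewed, at most 14 in all, crops included, and the job is handed in when it is done.

Besides the shell and the picture viewer there is one more tool, called after ">>>" as name(argument=value, ...), one argument or row to a line, values as JSON. play_rows: Moves the arm, as the interface text tells. Its arguments: {"type":"object","properties":{"series":{"type":"array"},"grip":{"type":"number"},"squeeze":{"type":"number"}},"required":["series"]}

```bash
mkdir -p pics; ls; python3 - <<'E'
from workcell import ctrl
import cv2
for n in ("scene","top"):
    p=ctrl.camera_params(n); print(n,p)
    cv2.imwrite(f"pics/{n}0.png",ctrl.read_camera(n)[:,:,::-1])
print(ctrl.sense())
E
```

```text
pics
scene {'fovy': 45.18891168779884, 'cx': 280.9173407133038, 'cy': 205.5905632758994, 'origin': array([-0.28155585,  0.81739602,  0.91819774]), 'rotation': array([ 0.42050988, -1.06737596, -2.14206529])}
top {'fovy': 45.65343972022206, 'cx': 278.2872244600042, 'cy': 200.99307555258585, 'origin': array([0.24881039, 0.01179991, 1.286848  ]), 'rotation': array([ 0.17190912, -0.17902919, -1.65249631])}
{'time_s': 0.1, 'q': array([-1.39700045e+00,  1.50930910e-01,  1.43795908e+00,  2.07771601e-05,
        1.55379098e+00, -1.34003232e-01]), 'qvel': array([ 0.00029399, -0.00134407, -0.00158332,  0.00134097, -0.00050009,
        0.00058468]), 'effort': array([ 5.92975164e-03, -7.14381266e+01, -5.71794748e+01, -1.11204724e-04,
        7.09234388e-03,  1.75247055e-05]), 'tool_pos': array([ 0.17417972, -0.54794955,  0.40414255]), 'tool_rot': array([-3.10338604e+00, -4.81415957e-01,  1.38520302e-06]), 'contact_force': array([ 0.1873342 , -1.02247763, -0.01786264]), 'moment': array([-0.06603737,  0.00596667, -0.03015223]), 'finger_force': 0.0, 'width': 0.08570880698289797}
```

View pics/scene0.png

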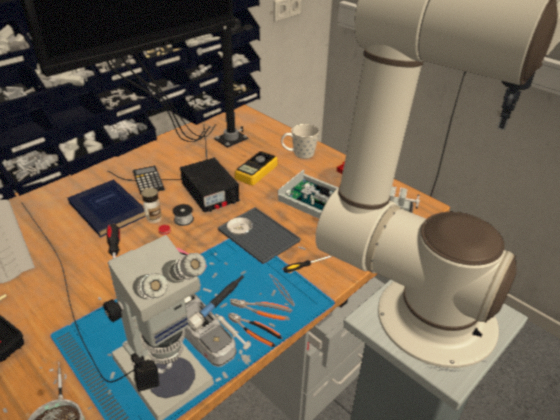

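View pics/top0.png

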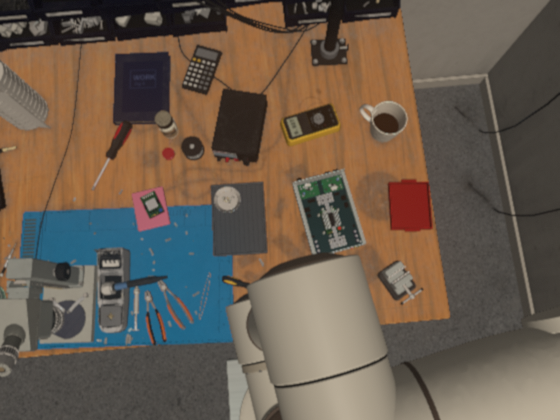

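The top view shows the chassis at about (330,212), rear panel up. The mat is at (240,218), the foam with the good module at (152,207), and the red tray at (410,205). Next I'll enlarge these.

```bash
python3 - <<'E'
import cv2
im=cv2.imread("pics/top0.png")
def crop(n,x,y,w,h,s):
    c=cv2.resize(im[y:y+h,x:x+w],None,fx=s,fy=s,interpolation=cv2.INTER_CUBIC)
    for k in range(0,w,10): cv2.line(c,(k*s,0),(k*s,6 if k%50 else 14),(0,255,255),1)
    for k in range(0,h,10): cv2.line(c,(0,k*s),(6 if k%50 else 14,k*s),(0,255,255),1)
    cv2.imwrite(f"pics/{n}.png",c)
crop("c1",285,160,100,100,6)
crop("c2",125,175,150,85,5)
E
```

```text
(no output)
```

View pics/c1.png

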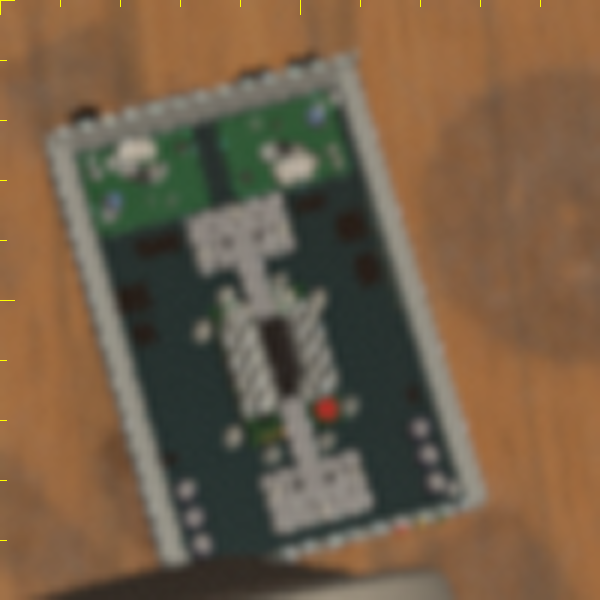

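View pics/c2.png

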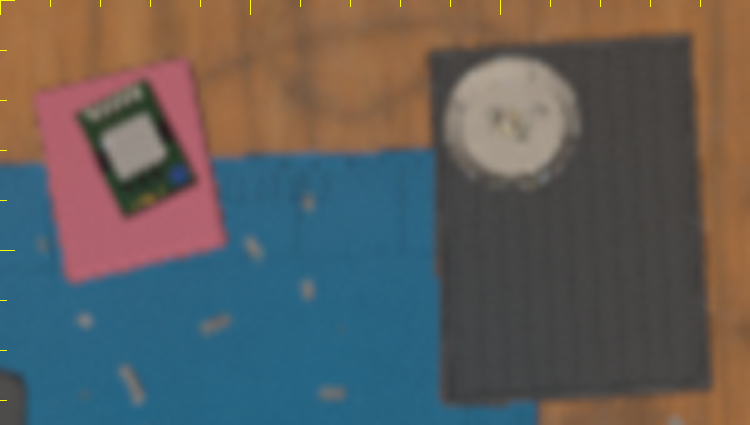

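c1 shows the bar's end plates at roughly (240,235) and (318,492) of the crop, with the red dot at (327,408). c2 shows the module on the foam with its connector up and its blue dot at (178,175), plus the mat with the dish at upper left. Next I'll fit the poses from these corners.

```bash
cat > h.py <<'E'
import numpy as np, cv2
from scipy.optimize import least_squares
from scipy.spatial.transform import Rotation as R
from workcell import ctrl
P={n:ctrl.camera_params(n) for n in("scene","top")}
def proj(X,n):
    p=P[n]; c=(np.atleast_2d(X)-p["origin"])@R.from_rotvec(p["rotation"]).as_matrix()
    f=210/np.tan(np.radians(p["fovy"]/2)); return np.c_[p["cx"]-f*c[:,0]/c[:,2],p["cy"]+f*c[:,1]/c[:,2]]
def plane(uv,n,z):
    p=P[n]; f=210/np.tan(np.radians(p["fovy"]/2)); uv=np.atleast_2d(uv)
    d=np.c_[(uv[:,0]-p["cx"])/f,-(uv[:,1]-p["cy"])/f,-np.ones(len(uv))]@R.from_rotvec(p["rotation"]).as_matrix().T
    return p["origin"]+d*((z-p["origin"][2])/d[:,2])[:,None]
def full(uv,x,y,s): return (np.array(uv,float)+.5)/s-.5+[x,y]
def place(L,q):   # q x,y,yaw, optional z
    L=np.asarray(L,float)/1000; c,s=np.cos(q[2]),np.sin(q[2]); z=q[3] if len(q)>3 else 0
    return np.c_[q[0]+c*L[:,0]-s*L[:,1],q[1]+s*L[:,0]+c*L[:,1],L[:,2]+z]
def fit(obs,q0):  # obs: list of (cam, local mm pts, uv)
    r=least_squares(lambda q:np.concatenate([(proj(place(L,q),n)-uv).ravel() for n,L,uv in obs]),q0)
    return r.x,np.sqrt(np.mean(r.fun**2)),r.fun.reshape(-1,2)
def rect(w,h,z): return [[w/2,h/2,z],[w/2,-h/2,z],[-w/2,-h/2,z],[-w/2,h/2,z]]
def snap(n,f):
    a=ctrl.read_camera(n)[:,:,::-1].copy(); cv2.imwrite(f"pics/{f}.png",a); return a
def crop(im,f,x,y,w,h,s):
    c=cv2.resize(im[y:y+h,x:x+w],None,fx=s,fy=s,interpolation=cv2.INTER_CUBIC)
    cv2.imwrite(f"pics/{f}.png",c)
E
cat > a.py <<'E'
from h import *
np.set_printoptions(precision=4,suppress=True)
g=[.5,-.1,.2]
c1=lambda a:full(a,285,160,6); c2=lambda a:full(a,125,175,5)
print("bar",fit([("top",[[62,13,38],[62,-13,38],[-62,-13,38],[-62,13,38]],c1([[185,218],[282,192],[375,508],[277,535]]))],g)[:3])
print("chassis",fit([("top",[[100,70,44],[100,-70,44],[-100,-70,28]],c1([[48,140],[352,55],[487,497]]))],g)[:3])
print("newmod",fit([("top",rect(62,42,21),c2([[75,112],[147,80],[197,183],[127,218]]))],g)[:3])
print("foam",fit([("top",rect(104,84,12),c2([[35,93],[185,58],[228,245],[68,283]]))],g)[:3])
print("mat",fit([("top",rect(190,140,12),c2([[430,50],[690,35],[710,388],[443,405]]))],g)[:3])
print("dish",plane(c2([[510,115]]),"top",.022))
im=cv2.imread("pics/top0.png").astype(int); m=((im[:,:,2]>90)&(im[:,:,1]<40)&(im[:,:,0]<50)).astype(np.uint8); m[:,:380]=0
r=cv2.minAreaRect(np.argwhere(m)[:,::-1].astype(np.float32)); print("tray",r,plane([r[0]],"top",.023))
E
python3 a.py
```

```text
bar (array([ 0.4672, -0.1358,  0.1727]), np.float64(3.3224022787971608), array([[ 4.0843,  2.3831],
       [-2.3523,  4.1578],
       [-4.0561, -2.1977],
       [ 2.3572, -4.0358]]))
chassis (array([ 0.4871, -0.132 ,  0.1856]), np.float64(0.601594650902807), array([[-0.9642, -0.3388],
       [ 0.3412, -0.4079],
       [ 0.6145,  0.6831]]))
newmod (array([0.5532, 0.3215, 0.3922]), np.float64(0.3463441487437172), array([[ 0.0496,  0.5506],
       [ 0.3135, -0.2984],
       [ 0.2066, -0.3178],
       [-0.5647,  0.0645]]))
foam (array([0.5446, 0.3279, 0.1557]), np.float64(0.36577677046906704), array([[-0.581 ,  0.2115],
       [ 0.7419, -0.3081],
       [-0.1593, -0.0413],
       [ 0.0026,  0.1251]]))
mat (array([ 0.4988,  0.101 , -0.0261]), np.float64(0.5111062757435303), array([[-0.4535, -0.3425],
       [ 0.4739, -0.6166],
       [ 0.614 ,  0.4131],
       [-0.6342,  0.4607]]))
dish [[0.5532 0.1266 0.022 ]]
tray ((409.42938232421875, 205.0823516845703), (49.16246032714844, 40.112274169921875), 85.60128784179688) [[ 0.4906 -0.3436  0.023 ]]
```

>>> play_rows(
  series=[
    {"xyz":[20,-6,0],"rotation":[0,0,0]},
    {"xyz":[40,-12,0],"rotation":[0,0,0]},
    {"xyz":[40,-12,0],"rotation":[0,0,0]},
    {"xyz":[40,-12,0],"rotation":[0,0,0]},
    {"xyz":[40,-12,0],"rotation":[0,0,0]},
    {"xyz":[40,-12,0],"rotation":[0,0,0]},
    {"xyz":[40,-12,0],"rotation":[0,0,0]},
    {"xyz":[40,-12,0],"rotation":[0,0,0]},
    {"xyz":[20,-6,0],"rotation":[0,0,0.128]},
    {"xyz":[0,0,0],"rotation":[0,0,0]},
  ],
  grip=40,
)

```text
time_s: 1.1
tool_pos: [0.4519, -0.3578, 0.4042]
tool_rot: [-3.128, -0.279, 0.0]
contact_force: [0.3, -0.3, -0.2]
width: 0.04
finger_force: 0.0
```

```bash
cat >> h.py <<'E'
def go(x,y,z,phi,pr=True):   # tool-frame shift (mm) and z turn from the measured pose to TCP target
    s=ctrl.sense(); T=R.from_rotvec(s["tool_rot"]).as_matrix(); d=T.T@(np.array([x,y,z])-s["tool_pos"])*1000
    a=np.arctan2(T[1,0],T[0,0]); print("t%.1f"%s["time_s"],"pos",s["tool_pos"].round(4),"phi %.4f"%a,"w %.1f"%(s["width"]*1e3),"Fz",s["contact_force"].round(1),"tilt",T[:2,2].round(4),"\n shift",d.round(1),"az %.4f"%(a-phi))
E
python3 - <<'E'
from h import *
b=snap("top","top1"); a=snap("scene","sc1")
print(proj([.467,-.136,.03],"scene"))
u=proj([.467,-.136,.03],"scene")[0].astype(int)
crop(a,"c3",u[0]-50,u[1]-37,100,75,8); crop(b,"c4",285,160,100,100,6)
print(u[0]-50,u[1]-37); print(ctrl.sense()["tool_pos"])
E
```

```text
[[325.44918804 197.1888083 ]]
275 160
[ 0.45015425 -0.35941622  0.40431619]
```

View pics/c3.png

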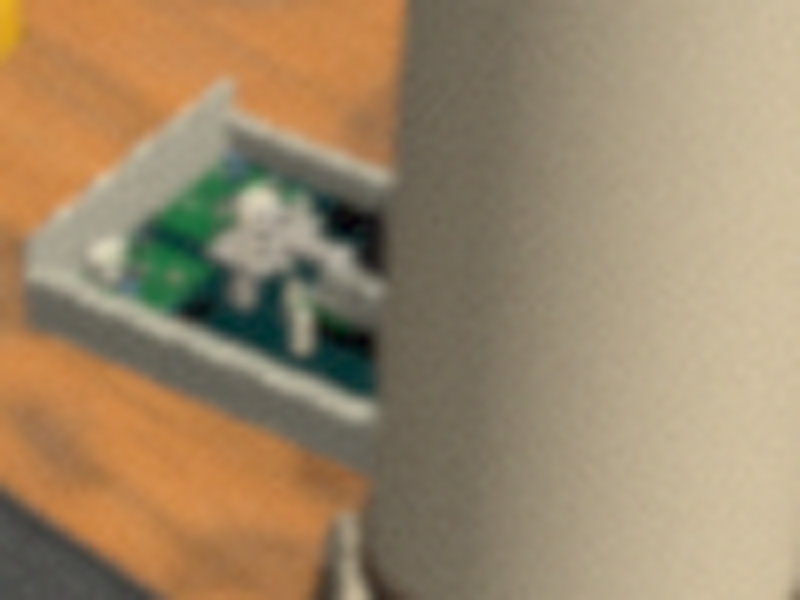

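View pics/c4.png

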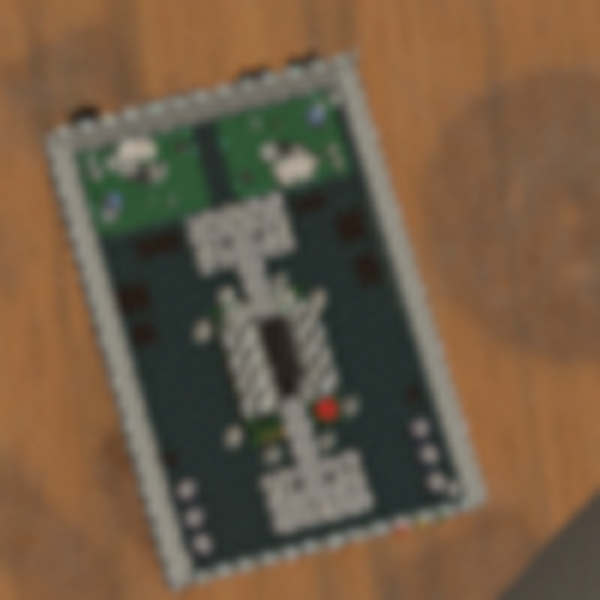

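c4 now shows the whole chassis: rear panel corners at (48,138) and (353,55), front corners at (487,497) and (177,588). In the scene view (c3) the link hides half of it, but the rear panel top runs from (30,245) to (226,80).

```bash
python3 - <<'E'
from h import *
np.set_printoptions(precision=4,suppress=True)
c=lambda a:full(a,285,160,6)
L=[[100,70,44],[100,-70,44],[-100,-70,28],[-100,70,28]]; uv=c([[48,138],[353,55],[487,497],[177,588]])
sc=full([[30,245],[226,80]],275,160,8)
q,e,f=fit([("top",L,uv)],[.5,-.1,.2]); print("top",q,e,f)
print("scene pred",proj(place(L[:2],q),"scene"),"obs",sc)
q2,e2,f2=fit([("top",L,uv),("scene",L[:2],sc)],[.5,-.1,.2,0]); print("both+z",q2,e2)
print("seat",place([[-20,0,15]],q))
b=c([[185,218],[282,192],[375,508],[277,535]]); X=plane(b,"top",.033); print("bridges mid",X.mean(0),"yaw",np.arctan2(*(X[0]+X[1]-X[2]-X[3])[[1,0]]),np.linalg.norm((X[0]+X[1]-X[2]-X[3])/2),np.linalg.norm(X[0]-X[1]))
print("grip",plane(c([[280,357]]),"top",.063))
p=P["top"]; print(R.from_rotvec(p["rotation"]).as_matrix())
E
```

```text
top [ 0.4876 -0.1326  0.1859] 0.5372464631215921 [[-0.762  -0.2045]
 [ 0.3665 -0.6184]
 [ 0.8291  0.4551]
 [-0.4361  0.2916]]
scene pred [[278.6806 190.4252]
 [304.03   169.3868]] obs [[278.3125 190.1875]
 [302.8125 169.5625]]
both+z [ 0.4884 -0.1325  0.1882 -0.0011] 0.5378398229068886
seat [[ 0.4679 -0.1363  0.015 ]]
bridges mid [ 0.4685 -0.1364  0.033 ] yaw 0.16974424764193757 0.1415485763841956 0.04349822939580307
grip [[ 0.465  -0.1334  0.063 ]]
[[-0.0884  0.9718 -0.2185]
 [-0.9961 -0.0874  0.0142]
 [-0.0053  0.2189  0.9757]]
```

```bash
python3 - <<'E'
from h import *
go(.4675,-.136,.26,.18)
E
```

```text
t1.2 pos [ 0.4502 -0.3594  0.4043] phi 0.1825 w 40.0 Fz [-0.5  0.6  0.7] tilt [-0.0006  0.0004] 
 shift [  57.7 -216.5  144.4] az 0.0025
```

>>> play_rows(
  series=[
    {"xyz":[4.7,-20,10],"rotation":[0,0,0.0025]},
    {"xyz":[11,-40,26],"rotation":[0,0,0]},
    {"xyz":[11,-40,27],"rotation":[0,0,0]},
    {"xyz":[11,-40,27],"rotation":[0,0,0]},
    {"xyz":[11,-40,27],"rotation":[0,0,0]},
    {"xyz":[9,-31.5,22],"rotation":[0,0,0]},
    {"xyz":[0,-5,5.4],"rotation":[0,0,0]},
    {"xyz":[0,0,20],"rotation":[0,0,0]},
    {"xyz":[0,0,15],"rotation":[0,0,0]},
    {"xyz":[0,0,6],"rotation":[0,0,0]},
  ],
)

```text
time_s: 2.2
tool_pos: [0.468, -0.1371, 0.2184]
tool_rot: [-3.129, -0.279, 0.002]
contact_force: [0.5, -1.2, 0.5]
width: 0.0402
finger_force: 0.0
```

```bash
python3 - <<'E'
from h import *
a=snap("top","top2"); b=snap("scene","sc2")
u=proj([.467,-.136,.06],"scene")[0].astype(int); print(u)
c=cv2.resize(a[160:260,285:385],None,fx=4,fy=4,interpolation=2); d=cv2.resize(b[u[1]-50:u[1]+50,u[0]-50:u[0]+50],None,fx=4,fy=4,interpolation=2)
cv2.imwrite("pics/c5.png",np.hstack([c,d]))
go(.4675,-.136,.219,.18)
E
```

```text
[326 188]
t2.3 pos [ 0.4683 -0.1371  0.219 ] phi 0.1771 w 40.1 Fz [ 0.2 -0.4 -0. ] tilt [-0.0009  0.0004] 
 shift [-0.6 -1.2  0. ] az -0.0029
```

View pics/c5.png

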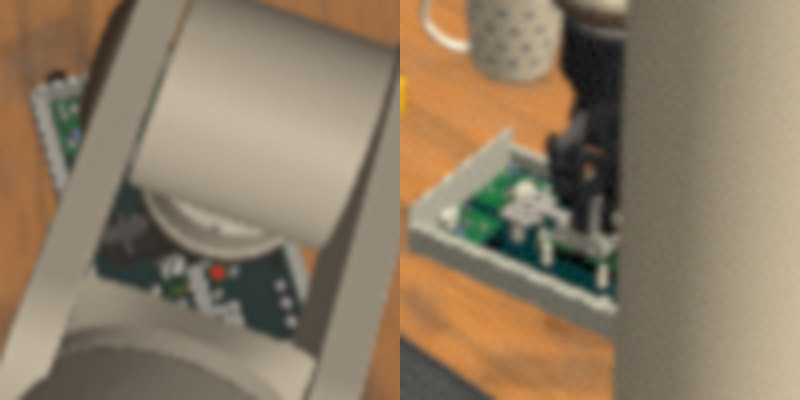

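The gripper hangs over the bar's middle with its fingers on either side of the black grip, red dot visible at (218,272) on the left half. I'll close on it.

>>> play_rows(
  series=[
    {"xyz":[-0.6,-1.0,0],"rotation":[0,0,0]},
    {"xyz":[0,0,0],"rotation":[0,0,0]},
    {"xyz":[0,0,0],"rotation":[0,0,0]},
    {"xyz":[0,0,0],"rotation":[0,0,0]},
    {"xyz":[0,0,0],"rotation":[0,0,0]},
    {"xyz":[0,0,0],"rotation":[0,0,0]},
  ],
  grip=0,
  squeeze=40,
)

```text
time_s: 2.9
tool_pos: [0.468, -0.1356, 0.2202]
tool_rot: [3.128, 0.278, 0.001]
contact_force: [-3.0, -1.1, 7.2]
width: 0.0089
finger_force: 42.0
```

```bash
python3 - <<'E'
from h import *
go(.4675,-.136,.219,.18); print(ctrl.sense()["moment"],ctrl.sense()["finger_force"])
E
```

```text
t2.9 pos [ 0.468  -0.1356  0.2202] phi 0.1775 w 8.9 Fz [-3.  -1.1  7.2] tilt [ 0.001  -0.0008] 
 shift [-0.6  0.3  1.2] az -0.0025
[-0.21512385  0.44813935  0.05379276] 42.022165060043335
```

>>> play_rows(
  series=[
    {"xyz":[0,0,-5],"rotation":[0,0,0]},
    {"xyz":[0,0,-15],"rotation":[0,0,0]},
    {"xyz":[0,0,-30],"rotation":[0,0,0]},
    {"xyz":[0,0,-30],"rotation":[0,0,0]},
    {"xyz":[6,-20,0],"rotation":[0,0,0]},
    {"xyz":[13,-38,0],"rotation":[0,0,0]},
    {"xyz":[13,-38,0],"rotation":[0,0,0]},
    {"xyz":[13,-38,0],"rotation":[0,0,0]},
    {"xyz":[13,-38,0],"rotation":[0,0,0.1]},
    {"xyz":[4,-21,0],"rotation":[0,0,0.1035]},
  ],
)

```text
time_s: 3.9
tool_pos: [0.497, 0.068, 0.2998]
tool_rot: [-3.141, 0.044, -0.001]
contact_force: [0.2, -0.3, -1.4]
width: 0.0086
finger_force: 40.9
```

```bash
python3 - <<'E'
from h import *
go(.4979,.065,.197,-.026)
a=snap("top","top3"); crop(a,"c6",285,160,100,100,6)
E
```

```text
t3.9 pos [0.497  0.068  0.2998] phi -0.0283 w 8.6 Fz [ 0.2 -0.3 -1.4] tilt [0.0005 0.0006] 
 shift [  1.    3.1 102.8] az -0.0023
```

View pics/c6.png

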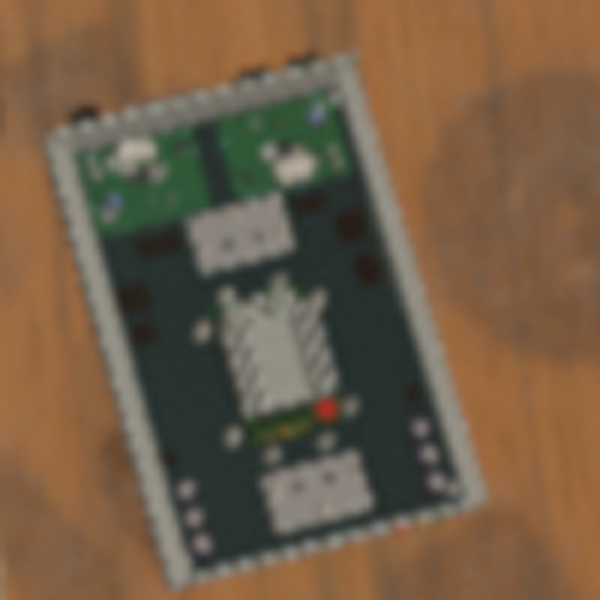

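The bar is off. c6 shows the heat sink with its channel centred near (278,355) and both bridges bare.

>>> play_rows(
  series=[
    {"xyz":[1,3,20],"rotation":[0,0,-0.002]},
    {"xyz":[0,0,35],"rotation":[0,0,0]},
    {"xyz":[0,0,25],"rotation":[0,0,0]},
    {"xyz":[0,0,12],"rotation":[0,0,0]},
    {"xyz":[0,0,6],"rotation":[0,0,0]},
    {"xyz":[0,0,3],"rotation":[0,0,0]},
    {"xyz":[0,0,1],"rotation":[0,0,0]},
    {"xyz":[0,0,1],"rotation":[0,0,0]},
    {"xyz":[0,0,0.5],"rotation":[0,0,0]},
  ],
)

```text
time_s: 4.85
tool_pos: [0.4981, 0.0624, 0.1964]
tool_rot: [-3.141, 0.038, -0.002]
contact_force: [0.8, -0.6, -0.9]
width: 0.0086
finger_force: 40.9
```

```bash
python3 - <<'E'
from h import *
go(.4979,.065,.195,-.026)
E
```

```text
t4.8 pos [0.4981 0.0624 0.1964] phi -0.0242 w 8.6 Fz [ 0.8 -0.6 -0.9] tilt [0.001  0.0001] 
 shift [-0.2 -2.6  1.4] az 0.0018
```

>>> play_rows(
  series=[
    {"xyz":[0,0,0.5],"rotation":[0,0,0]},
    {"xyz":[0,0,0.5],"rotation":[0,0,0]},
    {"xyz":[0,0,0.5],"rotation":[0,0,0]},
    {"xyz":[0,0,0.5],"rotation":[0,0,0]},
    {"xyz":[0,0,0],"rotation":[0,0,0]},
  ],
)

```text
time_s: 5.35
tool_pos: [0.498, 0.0624, 0.1951]
tool_rot: [-3.141, 0.038, -0.001]
contact_force: [-9.6, -0.2, 24.1]
width: 0.0086
finger_force: 44.2
```

>>> play_rows(
  series=[
    {"xyz":[0,0,-0.5],"rotation":[0,0,0]},
    {"xyz":[0,0,0],"rotation":[0,0,0]},
    {"xyz":[0,0,0],"rotation":[0,0,0]},
    {"xyz":[0,0,-10],"rotation":[0,0,0]},
    {"xyz":[0,0,-30],"rotation":[0,0,0]},
    {"xyz":[0,0,-40],"rotation":[0,0,0]},
  ],
  grip=34,
)

```text
time_s: 5.95
tool_pos: [0.4974, 0.0624, 0.2746]
tool_rot: [-3.141, 0.038, 0.005]
contact_force: [1.1, -1.0, 1.1]
width: 0.0341
finger_force: 0.0
```

```bash
python3 - <<'E'
from h import *
print(plane(full([[279,356.5]],285,160,6),"top",.043))
go(.468,-.1358,.25,.1775)
E
```

```text
[[ 0.46881984 -0.13535976  0.043     ]]
t6.0 pos [0.4974 0.0624 0.2746] phi -0.0243 w 34.1 Fz [ 1.1 -1.   1.1] tilt [-0.003   0.0002] 
 shift [-24.5 198.8  24.6] az -0.2018
```

>>> play_rows(
  series=[
    {"xyz":[-2.5,20,0],"rotation":[0,0,0]},
    {"xyz":[-5,40,0],"rotation":[0,0,0]},
    {"xyz":[-5,40,0],"rotation":[0,0,0]},
    {"xyz":[-5,40,0],"rotation":[0,0,0]},
    {"xyz":[-5,40,0],"rotation":[0,0,-0.1]},
    {"xyz":[-2,19,20],"rotation":[0,0,-0.1]},
    {"xyz":[0,0,5],"rotation":[0,0,0]},
    {"xyz":[0,0,0],"rotation":[0,0,0]},
    {"xyz":[0,0,0],"rotation":[0,0,0]},
  ],
  grip=66,
)

```text
time_s: 6.85
tool_pos: [0.4707, -0.1355, 0.25]
tool_rot: [-3.13, -0.274, -0.001]
contact_force: [-0.5, 0.1, 0.1]
width: 0.0661
finger_force: 0.0
```

```bash
python3 - <<'E'
from h import *
go(.468,-.1358,.201,.1775)
E
```

```text
t6.8 pos [ 0.4707 -0.1355  0.25  ] phi 0.1750 w 66.1 Fz [-0.5  0.1  0.1] tilt [0.0004 0.0001] 
 shift [-2.7 -0.2 49. ] az -0.0025
```

>>> play_rows(
  series=[
    {"xyz":[-2.7,-0.2,10],"rotation":[0,0,-0.0025]},
    {"xyz":[0,0,20],"rotation":[0,0,0]},
    {"xyz":[0,0,13],"rotation":[0,0,0]},
    {"xyz":[0,0,6],"rotation":[0,0,0]},
    {"xyz":[0,0,0],"rotation":[0,0,0]},
  ],
)

```text
time_s: 7.35
tool_pos: [0.4677, -0.1361, 0.1996]
tool_rot: [-3.128, -0.28, 0.002]
contact_force: [0.3, 0.2, 0.9]
width: 0.0659
finger_force: 0.0
```

>>> play_rows(
  series=[
    {"xyz":[0,0,0],"rotation":[0,0,0]},
    {"xyz":[0,0,0],"rotation":[0,0,0]},
    {"xyz":[0,0,0],"rotation":[0,0,0]},
    {"xyz":[0,0,0],"rotation":[0,0,0]},
    {"xyz":[0,0,0],"rotation":[0,0,0]},
  ],
  grip=0,
  squeeze=35,
)

```text
time_s: 7.85
tool_pos: [0.468, -0.1365, 0.2011]
tool_rot: [3.129, 0.28, 0.002]
contact_force: [-1.4, 0.8, 6.4]
width: 0.0392
finger_force: 36.0
```

```bash
python3 - <<'E'
from h import *
go(.468,-.1358,.201,.1775); print(ctrl.sense()["finger_force"])
E
```

```text
t7.8 pos [ 0.468  -0.1365  0.2011] phi 0.1782 w 39.2 Fz [-1.4  0.8  6.4] tilt [ 0.0012 -0.0004] 
 shift [ 0.1 -0.7  0.1] az 0.0007
35.95356211066246
```

>>> play_rows(
  series=[
    {"xyz":[0,0,-4],"rotation":[0,0,0]},
    {"xyz":[0,0,-15],"rotation":[0,0,0]},
    {"xyz":[0,0,-30],"rotation":[0,0,0]},
    {"xyz":[2,-20,-21],"rotation":[0,0,0]},
    {"xyz":[4.5,-40,0],"rotation":[0,0,0]},
    {"xyz":[4.5,-40,0],"rotation":[0,0,0]},
    {"xyz":[4.5,-40,0],"rotation":[0,0,0]},
    {"xyz":[4.5,-40,0],"rotation":[0,0,0]},
    {"xyz":[4.5,-40,0],"rotation":[0,0,0.1]},
    {"xyz":[4.5,-40,0],"rotation":[0,0,0.104]},
  ],
)

```text
time_s: 8.85
tool_pos: [0.4536, 0.1263, 0.2709]
tool_rot: [-3.141, 0.047, -0.001]
contact_force: [1.1, 0.2, -1.2]
width: 0.0391
finger_force: 35.5
```

```bash
python3 - <<'E'
from h import *
a=snap("top","top4"); crop(a,"c7",285,160,100,100,6)
go(.4495,.1273,.184,-.026)
E
```

```text
t8.9 pos [0.4536 0.1305 0.271 ] phi -0.0401 w 39.1 Fz [-2.1  2.4 -1.5] tilt [0.0009 0.0023] 
 shift [-4.1  3.5 86.9] az -0.0141
```

View pics/c7.png

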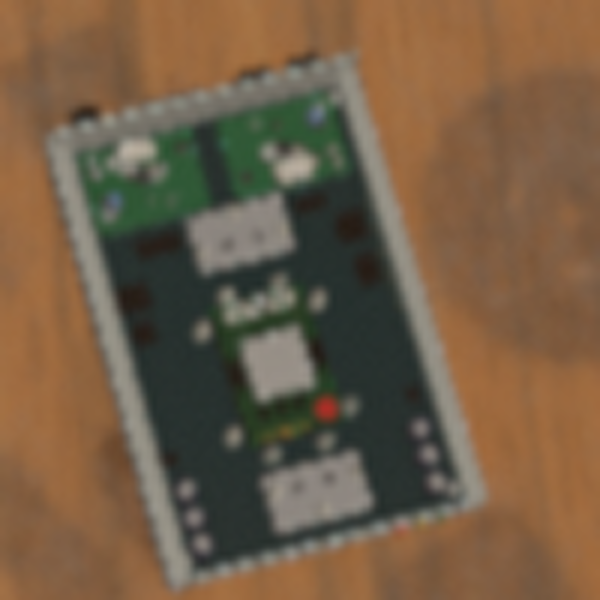

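c7 shows the bare module with its chip centred near (279,364). Side pins are at (203,330), (318,299), (350,405) and (233,436), and the connector is towards the rear.

>>> play_rows(
  series=[
    {"xyz":[-4,3.5,20],"rotation":[0,0,-0.014]},
    {"xyz":[0,0,35],"rotation":[0,0,0]},
    {"xyz":[0,0,20],"rotation":[0,0,0]},
    {"xyz":[0,0,8],"rotation":[0,0,0]},
    {"xyz":[0,0,3],"rotation":[0,0,0]},
    {"xyz":[0,0,1],"rotation":[0,0,0]},
    {"xyz":[0,0,0.5],"rotation":[0,0,0]},
    {"xyz":[0,0,0.5],"rotation":[0,0,0]},
    {"xyz":[0,0,0.5],"rotation":[0,0,0]},
    {"xyz":[0,0,0],"rotation":[0,0,0]},
  ],
)

```text
time_s: 9.9
tool_pos: [0.4503, 0.1213, 0.1821]
tool_rot: [-3.141, 0.018, -0.001]
contact_force: [0.2, 0.2, 0.9]
width: 0.0392
finger_force: 35.9
```

```bash
python3 - <<'E'
from h import *
c=lambda a:full(a,285,160,6)
print("chip",plane(c([[279,364]]),"top",.027)); 
X=plane(c([[203,330],[318,299],[350,405],[233,436]]),"top",.030); print("pins",X.mean(0),X)
go(.4495,.1273,.182,-.026)
E
```

```text
chip [[ 0.46841075 -0.13688943  0.027     ]]
pins [ 0.46659273 -0.13510402  0.03      ] [[ 0.48547091 -0.10583993  0.03      ]
 [ 0.4945188  -0.15632112  0.03      ]
 [ 0.44759212 -0.16459987  0.03      ]
 [ 0.43878907 -0.11365514  0.03      ]]
t9.9 pos [0.4503 0.1213 0.1821] phi -0.0117 w 39.2 Fz [0.2 0.2 0.9] tilt [0.0006 0.0002] 
 shift [-0.8 -6.   0.1] az 0.0143
```

>>> play_rows(
  series=[
    {"xyz":[0,0,0.5],"rotation":[0,0,0]},
    {"xyz":[0,0,0.5],"rotation":[0,0,0]},
    {"xyz":[0,0,0],"rotation":[0,0,0]},
  ],
)

```text
time_s: 10.2
tool_pos: [0.4503, 0.1213, 0.182]
tool_rot: [-3.142, 0.018, -0.001]
contact_force: [-9.9, -1.8, 24.8]
width: 0.0392
finger_force: 38.5
```

>>> play_rows(
  series=[
    {"xyz":[0,0,-0.5],"rotation":[0,0,0]},
    {"xyz":[0,0,0],"rotation":[0,0,0]},
    {"xyz":[0,0,0],"rotation":[0,0,0]},
    {"xyz":[0,0,-10],"rotation":[0,0,0]},
    {"xyz":[0,0,-30],"rotation":[0,0,0]},
    {"xyz":[0,0,-30],"rotation":[0,0,0]},
    {"xyz":[0,0,-20],"rotation":[0,0,0]},
    {"xyz":[0,0,0],"rotation":[0,0,0]},
    {"xyz":[0,0,0],"rotation":[0,0,0]},
  ],
  grip=56,
)

```text
time_s: 11.1
tool_pos: [0.4501, 0.1213, 0.2718]
tool_rot: [-3.141, 0.018, -0.001]
contact_force: [0.1, 0.1, -1.3]
width: 0.0563
finger_force: 0.0
```

```bash
python3 - <<'E'
from h import *
go(.468,-.1362,.24,.179)
E
```

```text
t11.1 pos [0.4501 0.1213 0.2718] phi -0.0117 w 56.3 Fz [ 0.1  0.1 -1.3] tilt [0.0008 0.0002] 
 shift [ 20.9 257.3  31.7] az -0.1907
```

>>> play_rows(
  series=[
    {"xyz":[1.9,20,0],"rotation":[0,0,0]},
    {"xyz":[3,40,0],"rotation":[0,0,0]},
    {"xyz":[3,40,0],"rotation":[0,0,0]},
    {"xyz":[3,40,0],"rotation":[0,0,0]},
    {"xyz":[3,40,0],"rotation":[0,0,0]},
    {"xyz":[3,40,0],"rotation":[0,0,0]},
    {"xyz":[3,27.3,0],"rotation":[0,0,0]},
    {"xyz":[1,10,10],"rotation":[0,0,-0.1]},
    {"xyz":[0,0,20],"rotation":[0,0,-0.0907]},
    {"xyz":[0,0,1.7],"rotation":[0,0,0]},
  ],
  grip=66,
)

```text
time_s: 12.1
tool_pos: [0.4672, -0.1363, 0.2369]
tool_rot: [-3.126, -0.282, 0.007]
contact_force: [-0.4, 0.6, 0.5]
width: 0.0656
finger_force: 0.0
```

>>> play_rows(
  series=[
    {"xyz":[0,0,0],"rotation":[0,0,0]},
    {"xyz":[0,0,0],"rotation":[0,0,0]},
  ],
)

```text
time_s: 12.3
tool_pos: [0.4682, -0.136, 0.2401]
tool_rot: [-3.129, -0.278, -0.0]
contact_force: [0.9, 0.0, -0.6]
width: 0.0663
finger_force: 0.0
```

```bash
python3 - <<'E'
from h import *
go(.468,-.1362,.186,.179)
E
```

```text
t12.3 pos [ 0.4682 -0.136   0.2401] phi 0.1773 w 66.3 Fz [ 0.9  0.  -0.6] tilt [0.0002 0.    ] 
 shift [-0.2  0.2 54.1] az -0.0017
```

>>> play_rows(
  series=[
    {"xyz":[0,0.2,15],"rotation":[0,0,-0.0017]},
    {"xyz":[0,0,20],"rotation":[0,0,0]},
    {"xyz":[0,0,12],"rotation":[0,0,0]},
    {"xyz":[0,0,5],"rotation":[0,0,0]},
    {"xyz":[0,0,2],"rotation":[0,0,0]},
    {"xyz":[0,0,0],"rotation":[0,0,0]},
  ],
)

```text
time_s: 12.9
tool_pos: [0.4683, -0.1364, 0.186]
tool_rot: [3.129, 0.283, 0.001]
contact_force: [-0.3, 0.2, 0.0]
width: 0.0661
finger_force: 0.0
```

>>> play_rows(
  series=[
    {"xyz":[0,0,0],"rotation":[0,0,0]},
    {"xyz":[0,0,0],"rotation":[0,0,0]},
    {"xyz":[0,0,0],"rotation":[0,0,0]},
    {"xyz":[0,0,0],"rotation":[0,0,0]},
    {"xyz":[0,0,0],"rotation":[0,0,0]},
  ],
  grip=0,
  squeeze=35,
)

```text
time_s: 13.4
tool_pos: [0.4683, -0.1364, 0.1864]
tool_rot: [3.128, 0.283, 0.001]
contact_force: [-1.2, 0.7, 6.0]
width: 0.0411
finger_force: 35.2
```

```bash
python3 - <<'E'
from h import *
go(.468,-.1362,.186,.179); print(ctrl.sense()["finger_force"],ctrl.sense()["moment"])
E
```

```text
t13.4 pos [ 0.4683 -0.1364  0.1864] phi 0.1807 w 41.1 Fz [-1.2  0.7  6. ] tilt [ 0.0009 -0.0003] 
 shift [-0.2 -0.3  0.4] az 0.0017
35.19520550966263 [0.13049445 0.18013548 0.0353991 ]
```

>>> play_rows(
  series=[
    {"xyz":[0,0,-3],"rotation":[0,0,0]},
    {"xyz":[0,0,-12],"rotation":[0,0,0]},
    {"xyz":[0,0,-30],"rotation":[0,0,0]},
    {"xyz":[0,0,-25],"rotation":[0,0,0]},
    {"xyz":[-1.4,20,0],"rotation":[0,0,0]},
    {"xyz":[-3,40,0],"rotation":[0,0,0]},
    {"xyz":[-3,40,0],"rotation":[0,0,0]},
    {"xyz":[-3,40,0],"rotation":[0,0,0]},
    {"xyz":[-3,40,0],"rotation":[0,0,0]},
    {"xyz":[-2,28,0],"rotation":[0,0,0.15]},
  ],
)

```text
time_s: 14.4
tool_pos: [0.4902, -0.3462, 0.2566]
tool_rot: [3.14, 0.048, 0.001]
contact_force: [0.6, -0.1, 0.4]
width: 0.0415
finger_force: 35.7
```

>>> play_rows(
  series=[
    {"xyz":[0,0,0],"rotation":[0,0,0]},
    {"xyz":[0,0,0],"rotation":[0,0,0]},
  ],
)

```text
time_s: 14.6
tool_pos: [0.4901, -0.3441, 0.256]
tool_rot: [-3.141, -0.048, 0.0]
contact_force: [-0.1, -0.9, 0.1]
width: 0.0408
finger_force: 35.7
```

```bash
python3 - <<'E'
from h import *
a=snap("top","top5"); b=snap("scene","sc5")
c=cv2.resize(a[160:260,285:385],None,fx=4,fy=4,interpolation=2); d=cv2.resize(a[160:260,185:285],None,fx=4,fy=4,interpolation=2)
cv2.imwrite("pics/c8.png",np.hstack([d,c]))
im=a.astype(int); m=((im[:,:,2]>90)&(im[:,:,1]<40)&(im[:,:,0]<50)); print(m[:,380:].sum())
go(.4906,-.3436,.181,.03)
E
```

```text
39
t14.7 pos [ 0.4903 -0.3431  0.2561] phi 0.0325 w 40.8 Fz [ 0.4 -0.5 -0.2] tilt [0.0002 0.0002] 
 shift [ 0.3  0.6 75.1] az 0.0025
```

View pics/c8.png

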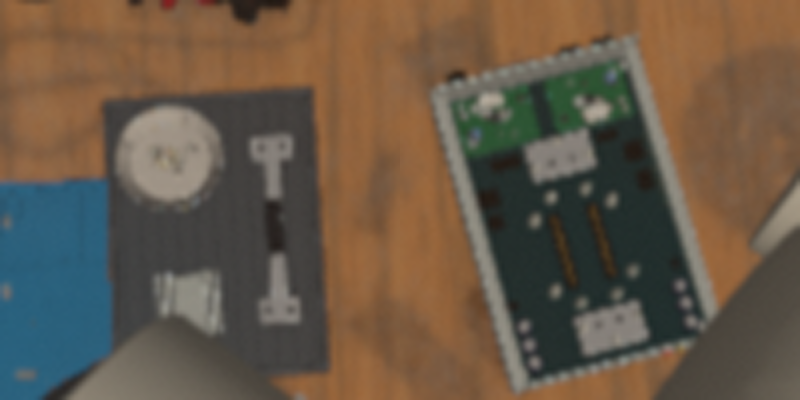

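c8: the seat is empty and all eight pins show, e.g. (151,197), (186,188), (182,303) and (218,294) in the right half. The bar and the heat sink lie on the mat, and the dish has not moved.

>>> play_rows(
  series=[
    {"xyz":[0,0,20],"rotation":[0,0,0]},
    {"xyz":[0,0,30],"rotation":[0,0,0]},
    {"xyz":[0,0,15],"rotation":[0,0,0]},
    {"xyz":[0,0,6],"rotation":[0,0,0]},
    {"xyz":[0,0,2],"rotation":[0,0,0]},
    {"xyz":[0,0,1],"rotation":[0,0,0]},
    {"xyz":[0,0,1],"rotation":[0,0,0]},
    {"xyz":[0,0,1],"rotation":[0,0,0]},
    {"xyz":[0,0,0],"rotation":[0,0,0]},
  ],
)

```text
time_s: 15.6
tool_pos: [0.4904, -0.3438, 0.1799]
tool_rot: [3.141, 0.048, 0.001]
contact_force: [0.7, 0.1, 0.6]
width: 0.0408
finger_force: 36.4
```

```bash
python3 - <<'E'
from h import *
c=full([[151,197],[186,188],[135,220],[212,200],[156,292],[232,270],[182,303],[218,294]],285,160,4)
for z in (.024,.030): print("pins centre",plane(c,"top",z).mean(0))
X=plane(c,"top",.028); f=lambda i,j:np.arctan2(*(X[i]-X[j])[[1,0]]); print("yaws",f(0,6),f(1,7),f(2,4),f(3,5), X)
go(.4906,-.3436,.1794,.03)
E
```

```text
pins centre [ 0.46724728 -0.13584252  0.024     ]
pins centre [ 0.46620945 -0.13514105  0.03      ]
yaws 0.17220600448247309 0.1769303865893964 0.17382583939062404 0.15982127008793673 [[ 0.49982957 -0.11776364  0.028     ]
 [ 0.50370108 -0.14085706  0.028     ]
 [ 0.48574864 -0.10590901  0.028     ]
 [ 0.49435605 -0.15663282  0.028     ]
 [ 0.43808367 -0.11427888  0.028     ]
 [ 0.44786783 -0.16412654  0.028     ]
 [ 0.42957539 -0.12998285  0.028     ]
 [ 0.43328091 -0.15344819  0.028     ]]
t15.6 pos [ 0.4904 -0.3438  0.1799] phi 0.0308 w 40.8 Fz [0.7 0.1 0.6] tilt [ 0.0004 -0.0003] 
 shift [ 0.2 -0.2  0.5] az 0.0008
```

>>> play_rows(
  series=[
    {"xyz":[0,0,0.5],"rotation":[0,0,0]},
    {"xyz":[0,0,0.5],"rotation":[0,0,0]},
    {"xyz":[0,0,0],"rotation":[0,0,0]},
  ],
)

```text
time_s: 15.9
tool_pos: [0.4904, -0.3439, 0.1799]
tool_rot: [3.141, 0.048, 0.001]
contact_force: [-4.8, 4.4, 16.2]
width: 0.0413
finger_force: 44.8
```

>>> play_rows(
  series=[
    {"xyz":[0,0,-0.5],"rotation":[0,0,0]},
    {"xyz":[0,0,0],"rotation":[0,0,0]},
    {"xyz":[0,0,0],"rotation":[0,0,0]},
    {"xyz":[0,0,-10],"rotation":[0,0,0]},
    {"xyz":[0,0,-30],"rotation":[0,0,0]},
    {"xyz":[0,0,-40],"rotation":[0,0,0]},
    {"xyz":[0,0,-40],"rotation":[0,0,0]},
    {"xyz":[3,-20,0],"rotation":[0,0,0]},
    {"xyz":[5,-40,0],"rotation":[0,0,0]},
    {"xyz":[5,-40,0],"rotation":[0,0,0]},
  ],
  grip=56,
)

```text
time_s: 16.9
tool_pos: [0.5, -0.2424, 0.2995]
tool_rot: [3.141, 0.046, 0.001]
contact_force: [0.8, -0.0, 0.4]
width: 0.0559
finger_force: 0.0
```

>>> play_rows(
  series=[
    {"xyz":[5,-40,0],"rotation":[0,0,0]},
    {"xyz":[5,-40,0],"rotation":[0,0,0]},
    {"xyz":[5,-40,0],"rotation":[0,0,0]},
    {"xyz":[5,-40,0],"rotation":[0,0,0]},
    {"xyz":[5,-40,0],"rotation":[0,0,0]},
    {"xyz":[5,-40,0],"rotation":[0,0,0]},
    {"xyz":[5,-40,0],"rotation":[0,0,0]},
    {"xyz":[5,-40,0],"rotation":[0,0,0]},
    {"xyz":[5,-40,0],"rotation":[0,0,0]},
    {"xyz":[0,0,0],"rotation":[0,0,0]},
  ],
  grip=66,
)

```text
time_s: 17.9
tool_pos: [0.5338, 0.1217, 0.2994]
tool_rot: [-3.14, -0.054, -0.0]
contact_force: [-0.7, -0.0, -0.5]
width: 0.0658
finger_force: 0.0
```

```bash
python3 - <<'E'
from h import *
a=snap("top","top6"); b=snap("scene","sc6")
x=proj([.553,.3215,.02],"top")[0].astype(int); y=proj([.553,.3215,.02],"scene")[0].astype(int); print(x,y)
c=[cv2.resize(im[v-25:v+25,u-25:u+25],None,fx=8,fy=8,interpolation=2) for im,(u,v) in((a,x),(b,y))]
t=cv2.resize(a[170:240,380:440],(400,467),interpolation=2)[:400]
cv2.imwrite("pics/c9.png",np.hstack(c)); cv2.imwrite("pics/tray.png",t)
go(.5532,.3215,.24,.392)
E
```

```text
[151 204] [181 258]
t18.0 pos [0.5339 0.1186 0.2992] phi 0.0326 w 66.3 Fz [ 0.3 -0.9  0.9] tilt [-0.0002 -0.0001] 
 shift [  25.9 -202.2   59.2] az -0.3594
```

View pics/c9.png

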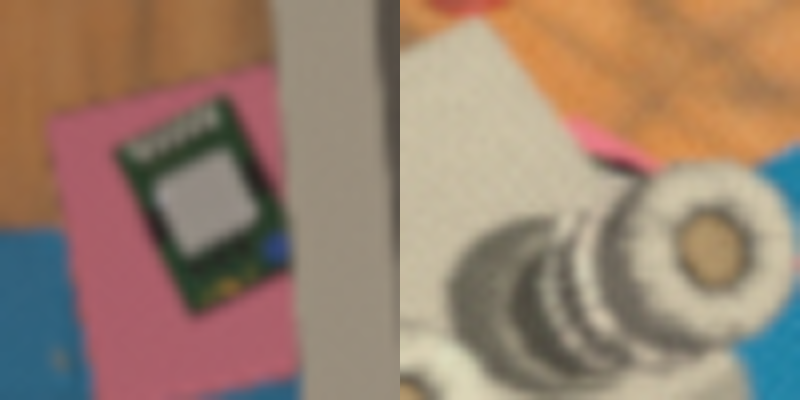

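The module sits askew on the foam with chip centre near (206,202) in the left half and connector at the top. The scene view is blocked by the microscope, so I'll refine from the top view.

```bash
python3 - <<'E'
from h import *
np.set_printoptions(precision=4,suppress=True)
c=lambda a:full(a,126,179,8)
print(fit([("top",[[31,21,21],[31,-21,21],[-31,21,21]],c([[113,150],[223,95],[195,320]]))],[.55,.32,.4]))
print(fit([("top",rect(26,26,24),c([[152,190],[232,150],[262,212],[188,258]]))],[.55,.32,.4]))
print(fit([("top",rect(62,42,21),full([[75,112],[147,80],[197,183],[127,218]],125,175,5))],[.55,.32,.4]))
a=cv2.imread("pics/top6.png"); m=(a.min(2)>135).astype(np.uint8)[190:218,140:165]
n,l,s,ce=cv2.connectedComponentsWithStats(m); print(s,ce+[140,190],plane(ce+[140,190],"top",.024))
E
```

```text
(array([0.5534, 0.3216, 0.4195]), np.float64(0.34817144890862495), array([[-0.2849,  0.5295],
       [ 0.4452, -0.2203],
       [-0.1574, -0.3071]]))
(array([0.5535, 0.3214, 0.4305]), np.float64(0.3927117743924524), array([[ 0.3444, -0.2609],
       [-0.7018, -0.1096],
       [ 0.042 ,  0.6182],
       [ 0.3128, -0.2465]]))
(array([0.5532, 0.3215, 0.3922]), np.float64(0.3463441487437332), array([[ 0.0496,  0.5506],
       [ 0.3135, -0.2984],
       [ 0.2066, -0.3178],
       [-0.5647,  0.0645]]))
[[  0   0  25  28 698]
 [  6  13   2   1   2]] [[152.0158 203.5014]
 [146.5    203.    ]] [[0.5543 0.3204 0.024 ]
 [0.557  0.3346 0.024 ]]
```

>>> play_rows(
  series=[
    {"xyz":[3,-20,0],"rotation":[0,0,0]},
    {"xyz":[5,-40,0],"rotation":[0,0,0]},
    {"xyz":[5,-40,0],"rotation":[0,0,0]},
    {"xyz":[5,-40,0],"rotation":[0,0,0]},
    {"xyz":[5,-40,15],"rotation":[0,0,0]},
    {"xyz":[3.1,-22.2,20],"rotation":[0,0,-0.12]},
    {"xyz":[0,0,20],"rotation":[0,0,-0.13]},
    {"xyz":[0,0,9],"rotation":[0,0,-0.127]},
    {"xyz":[0,0,0],"rotation":[0,0,0]},
    {"xyz":[0,0,0],"rotation":[0,0,0]},
  ],
)

```text
time_s: 19.0
tool_pos: [0.5545, 0.3198, 0.2357]
tool_rot: [-3.078, -0.628, -0.0]
contact_force: [-0.2, -0.3, -0.1]
width: 0.0659
finger_force: 0.0
```

```bash
python3 - <<'E'
from h import *
go(.5534,.3215,.185,.41)
E
```

```text
t19.0 pos [0.5545 0.3198 0.2357] phi 0.4026 w 65.9 Fz [-0.2 -0.3 -0.1] tilt [0.0002 0.0001] 
 shift [-0.3 -2.  50.7] az -0.0074
```

>>> play_rows(
  series=[
    {"xyz":[-0.3,-2,15],"rotation":[0,0,-0.0074]},
    {"xyz":[0,0,18],"rotation":[0,0,0]},
    {"xyz":[0,0,10],"rotation":[0,0,0]},
    {"xyz":[0,0,5],"rotation":[0,0,0]},
    {"xyz":[0,0,2.5],"rotation":[0,0,0]},
    {"xyz":[0,0,0],"rotation":[0,0,0]},
  ],
)

```text
time_s: 19.6
tool_pos: [0.5531, 0.3224, 0.1848]
tool_rot: [-3.074, -0.647, -0.0]
contact_force: [-0.3, -0.5, 1.0]
width: 0.0658
finger_force: 0.0
```

>>> play_rows(
  series=[
    {"xyz":[0,0,0],"rotation":[0,0,0]},
    {"xyz":[0,0,0],"rotation":[0,0,0]},
    {"xyz":[0,0,0],"rotation":[0,0,0]},
    {"xyz":[0,0,0],"rotation":[0,0,0]},
    {"xyz":[0,0,0],"rotation":[0,0,0]},
  ],
  grip=0,
  squeeze=35,
)

```text
time_s: 20.1
tool_pos: [0.5531, 0.3225, 0.1854]
tool_rot: [-3.074, -0.647, -0.002]
contact_force: [-0.8, -0.3, 6.8]
width: 0.0412
finger_force: 35.9
```

```bash
python3 - <<'E'
from h import *
go(.5534,.3215,.185,.41)
E
```

```text
t20.1 pos [0.5531 0.3225 0.1854] phi 0.4151 w 41.2 Fz [-0.8 -0.3  6.8] tilt [0.0011 0.0005] 
 shift [-0.2  1.   0.4] az 0.0051
```

>>> play_rows(
  series=[
    {"xyz":[0,0,-3],"rotation":[0,0,0]},
    {"xyz":[0,0,-15],"rotation":[0,0,0]},
    {"xyz":[0,0,-30],"rotation":[0,0,0]},
    {"xyz":[-10,15,-32],"rotation":[0,0,0]},
    {"xyz":[-23,33,0],"rotation":[0,0,0]},
    {"xyz":[-23,33,0],"rotation":[0,0,0]},
    {"xyz":[-23,33,0],"rotation":[0,0,0]},
    {"xyz":[-23,33,0],"rotation":[0,0,0]},
    {"xyz":[-23,33,0],"rotation":[0,0,0]},
    {"xyz":[-23,33,0],"rotation":[0,0,0]},
  ],
)

```text
time_s: 21.1
tool_pos: [0.5028, 0.0664, 0.2659]
tool_rot: [3.074, 0.648, 0.002]
contact_force: [0.8, 0.3, -0.0]
width: 0.0408
finger_force: 35.4
```

>>> play_rows(
  series=[
    {"xyz":[-23,33,0],"rotation":[0,0,0]},
    {"xyz":[-23,33,0],"rotation":[0,0,0]},
    {"xyz":[-23,33,0],"rotation":[0,0,0]},
    {"xyz":[-23,33,0],"rotation":[0,0,0]},
    {"xyz":[-15,22,0],"rotation":[0,0,0]},
    {"xyz":[-8,18,0],"rotation":[0,0,0]},
    {"xyz":[0,0,0],"rotation":[0,0,0.12]},
    {"xyz":[0,0,0],"rotation":[0,0,0.117]},
    {"xyz":[0,0,0],"rotation":[0,0,0]},
    {"xyz":[0,0,0],"rotation":[0,0,0]},
  ],
)

```text
time_s: 22.1
tool_pos: [0.4676, -0.1359, 0.2653]
tool_rot: [3.128, 0.285, 0.001]
contact_force: [-0.3, -0.0, -0.5]
width: 0.0408
finger_force: 35.4
```

```bash
python3 - <<'E'
from h import *
go(.4677,-.136,.215,.178); print(ctrl.sense()["finger_force"])
E
```

```text
t22.1 pos [ 0.4676 -0.1359  0.2653] phi 0.1818 w 40.8 Fz [-0.3 -0.  -0.5] tilt [ 0.0007 -0.0002] 
 shift [ 0.1  0.1 50.3] az 0.0038
35.44821426272392
```

>>> play_rows(
  series=[
    {"xyz":[0,0,20],"rotation":[0,0,0.003]},
    {"xyz":[0,0,25],"rotation":[0,0,0]},
    {"xyz":[0,0,10],"rotation":[0,0,0]},
    {"xyz":[0,0,3],"rotation":[0,0,0]},
    {"xyz":[0,0,2],"rotation":[0,0,0]},
    {"xyz":[0,0,2],"rotation":[0,0,0]},
    {"xyz":[0,0,0],"rotation":[0,0,0]},
  ],
)

```text
time_s: 22.8
tool_pos: [0.4677, -0.136, 0.2031]
tool_rot: [3.129, 0.275, 0.001]
contact_force: [0.6, 0.1, -0.1]
width: 0.0408
finger_force: 35.5
```

>>> play_rows(
  series=[
    {"xyz":[0,0,1],"rotation":[0,0,0]},
    {"xyz":[0,0,1],"rotation":[0,0,0]},
    {"xyz":[0,0,1],"rotation":[0,0,0]},
    {"xyz":[0,0,1],"rotation":[0,0,0]},
    {"xyz":[0,0,1],"rotation":[0,0,0]},
  ],
)

```text
time_s: 23.3
tool_pos: [0.4676, -0.136, 0.1975]
tool_rot: [-3.129, -0.275, 0.0]
contact_force: [0.2, -0.7, 0.5]
width: 0.041
finger_force: 35.5
```

>>> play_rows(
  series=[
    {"xyz":[0,0,1],"rotation":[0,0,0]},
    {"xyz":[0,0,1],"rotation":[0,0,0]},
    {"xyz":[0,0,1],"rotation":[0,0,0]},
    {"xyz":[0,0,0],"rotation":[0,0,0]},
  ],
)

```text
time_s: 23.7
tool_pos: [0.4675, -0.136, 0.1945]
tool_rot: [-3.129, -0.275, 0.0]
contact_force: [0.2, -0.4, -0.6]
width: 0.0406
finger_force: 35.5
```

>>> play_rows(
  series=[
    {"xyz":[0,0,1],"rotation":[0,0,0]},
    {"xyz":[0,0,1],"rotation":[0,0,0]},
    {"xyz":[0,0,1],"rotation":[0,0,0]},
    {"xyz":[0,0,1],"rotation":[0,0,0]},
    {"xyz":[0,0,1],"rotation":[0,0,0]},
    {"xyz":[0,0,0],"rotation":[0,0,0]},
  ],
)

```text
time_s: 24.3
tool_pos: [0.4675, -0.1359, 0.1895]
tool_rot: [-3.129, -0.275, 0.0]
contact_force: [-0.4, 0.2, -1.0]
width: 0.0411
finger_force: 35.5
```

>>> play_rows(
  series=[
    {"xyz":[0,0,0.5],"rotation":[0,0,0]},
    {"xyz":[0,0,0.5],"rotation":[0,0,0]},
    {"xyz":[0,0,0],"rotation":[0,0,0]},
  ],
)

```text
time_s: 24.6
tool_pos: [0.4676, -0.136, 0.1886]
tool_rot: [-3.129, -0.275, 0.0]
contact_force: [0.8, -0.7, -1.2]
width: 0.0407
finger_force: 35.5
```

>>> play_rows(
  series=[
    {"xyz":[0,0,0.5],"rotation":[0,0,0]},
    {"xyz":[0,0,0.5],"rotation":[0,0,0]},
    {"xyz":[0,0,0],"rotation":[0,0,0]},
  ],
)

```text
time_s: 24.9
tool_pos: [0.4676, -0.136, 0.1884]
tool_rot: [3.129, 0.275, 0.0]
contact_force: [-6.2, 2.7, 15.1]
width: 0.0411
finger_force: 37.1
```

Contact came at the predicted seat height. I'll release and check.

>>> play_rows(
  series=[
    {"xyz":[0,0,-0.3],"rotation":[0,0,0]},
    {"xyz":[0,0,0],"rotation":[0,0,0]},
    {"xyz":[0,0,0],"rotation":[0,0,0]},
    {"xyz":[0,0,-8],"rotation":[0,0,0]},
    {"xyz":[0,0,-25],"rotation":[0,0,0]},
    {"xyz":[0,0,-30],"rotation":[0,0,0]},
    {"xyz":[0,-15,-20],"rotation":[0,0,0]},
    {"xyz":[4,-40,0],"rotation":[0,0,0]},
    {"xyz":[4,-40,0],"rotation":[0,0,0]},
    {"xyz":[4,-40,0],"rotation":[0,0,0]},
  ],
  grip=56,
)

```text
time_s: 25.9
tool_pos: [0.4555, 0.0003, 0.2717]
tool_rot: [3.13, 0.273, 0.001]
contact_force: [0.5, 1.3, -0.7]
width: 0.056
finger_force: 0.0
```

>>> play_rows(
  series=[
    {"xyz":[4,-40,0],"rotation":[0,0,0]},
    {"xyz":[4,-40,0],"rotation":[0,0,0]},
    {"xyz":[4,-30,0],"rotation":[0,0,0.09]},
    {"xyz":[0,-15,0],"rotation":[0,0,0.1]},
    {"xyz":[0,0,0],"rotation":[0,0,0]},
    {"xyz":[0,0,0],"rotation":[0,0,0]},
  ],
)

```text
time_s: 26.5
tool_pos: [0.4472, 0.1243, 0.2712]
tool_rot: [3.141, -0.018, 0.0]
contact_force: [-0.1, -0.2, -1.3]
width: 0.0564
finger_force: 0.0
```

```bash
python3 - <<'E'
from h import *
a=snap("top","top7")
c=cv2.resize(a[180:240,310:360],(500,600),interpolation=2); d=cv2.resize(a[175:235,385:435],(300,360),interpolation=2)
e=np.zeros((600,800,3),np.uint8); e[:,:500]=c; e[:360,500:]=d; cv2.imwrite("pics/c10.png",e)
go(.4503,.1213,.182,-.0117)
E
```

```text
t26.6 pos [0.4473 0.1239 0.2712] phi -0.0126 w 56.0 Fz [-0.2 -0.2  0.2] tilt [ 0.0002 -0.0001] 
 shift [ 3.   2.6 89.2] az -0.0009
```

View pics/c10.png

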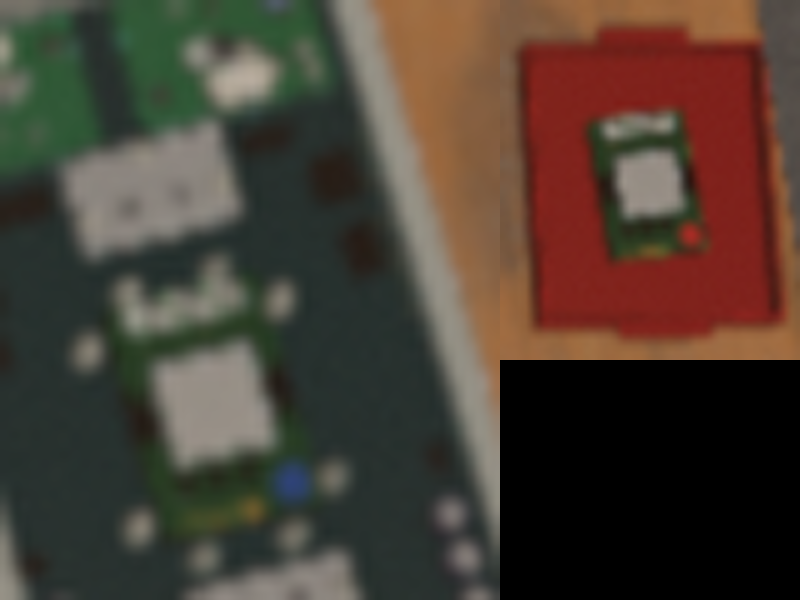

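The good module sits evenly between the pins, connector to the rear and blue dot at (292,482). The faulty one lies flat in the tray. Next is the heat sink.

>>> play_rows(
  series=[
    {"xyz":[3,2.6,20],"rotation":[0,0,-0.001]},
    {"xyz":[0,0,35],"rotation":[0,0,0]},
    {"xyz":[0,0,20],"rotation":[0,0,0]},
    {"xyz":[0,0,10],"rotation":[0,0,0]},
    {"xyz":[0,0,3.7],"rotation":[0,0,0]},
    {"xyz":[0,0,0],"rotation":[0,0,0]},
  ],
)

```text
time_s: 27.15
tool_pos: [0.4505, 0.1214, 0.1826]
tool_rot: [-3.141, 0.022, -0.0]
contact_force: [0.5, 0.0, 0.7]
width: 0.0564
finger_force: 0.0
```

>>> play_rows(
  series=[
    {"xyz":[0,0,0],"rotation":[0,0,0]},
    {"xyz":[0,0,0],"rotation":[0,0,0]},
    {"xyz":[0,0,0],"rotation":[0,0,0]},
    {"xyz":[0,0,0],"rotation":[0,0,0]},
    {"xyz":[0,0,0],"rotation":[0,0,0]},
  ],
  grip=0,
  squeeze=35,
)

```text
time_s: 27.65
tool_pos: [0.4506, 0.1218, 0.1834]
tool_rot: [-3.141, 0.021, -0.003]
contact_force: [-1.0, -1.6, 7.4]
width: 0.039
finger_force: 36.2
```

```bash
python3 - <<'E'
from h import *
go(.4677,-.1360,.2641,.178)
E
```

```text
t27.6 pos [0.4506 0.1218 0.1834] phi -0.0136 w 39.0 Fz [-1.  -1.6  7.4] tilt [0.0019 0.0001] 
 shift [ 20.8 257.5 -80.7] az -0.1916
```

>>> play_rows(
  series=[
    {"xyz":[0,0,-3],"rotation":[0,0,0]},
    {"xyz":[0,0,-17],"rotation":[0,0,0]},
    {"xyz":[0,0,-30],"rotation":[0,0,0]},
    {"xyz":[1.8,17.5,-30.7],"rotation":[0,0,0]},
    {"xyz":[3,40,0],"rotation":[0,0,0]},
    {"xyz":[3,40,0],"rotation":[0,0,0]},
    {"xyz":[3,40,0],"rotation":[0,0,0]},
    {"xyz":[3,40,0],"rotation":[0,0,0]},
    {"xyz":[3,40,0],"rotation":[0,0,0]},
    {"xyz":[3,30,0],"rotation":[0,0,0]},
  ],
)

```text
time_s: 28.65
tool_pos: [0.4663, -0.1281, 0.2635]
tool_rot: [3.141, -0.023, 0.001]
contact_force: [1.5, 1.2, -1.0]
width: 0.0388
finger_force: 35.5
```

>>> play_rows(
  series=[
    {"xyz":[1,10,0],"rotation":[0,0,-0.1]},
    {"xyz":[0,0,0],"rotation":[0,0,-0.0916]},
    {"xyz":[0,0,0],"rotation":[0,0,0]},
    {"xyz":[0,0,0],"rotation":[0,0,0]},
    {"xyz":[0,0,0],"rotation":[0,0,0]},
  ],
)

```text
time_s: 29.15
tool_pos: [0.4674, -0.1356, 0.2631]
tool_rot: [-3.129, -0.276, -0.0]
contact_force: [0.7, 0.6, -1.1]
width: 0.0386
finger_force: 35.5
```

```bash
python3 - <<'E'
from h import *
go(.4677,-.1360,.205,.178)
E
```

```text
t29.1 pos [ 0.4674 -0.1356  0.2631] phi 0.1761 w 38.6 Fz [ 0.7  0.6 -1.1] tilt [0.0002 0.    ] 
 shift [ 0.2  0.4 58.1] az -0.0019
```

>>> play_rows(
  series=[
    {"xyz":[0.2,0.4,20],"rotation":[0,0,-0.002]},
    {"xyz":[0,0,25],"rotation":[0,0,0]},
    {"xyz":[0,0,9],"rotation":[0,0,0]},
    {"xyz":[0,0,3],"rotation":[0,0,0]},
    {"xyz":[0,0,1],"rotation":[0,0,0]},
    {"xyz":[0,0,1],"rotation":[0,0,0]},
    {"xyz":[0,0,0.5],"rotation":[0,0,0]},
    {"xyz":[0,0,0],"rotation":[0,0,0]},
  ],
)

```text
time_s: 29.95
tool_pos: [0.4678, -0.1364, 0.2038]
tool_rot: [3.129, 0.282, 0.001]
contact_force: [-0.2, 1.1, -1.2]
width: 0.0389
finger_force: 35.5
```

>>> play_rows(
  series=[
    {"xyz":[0,0,0.5],"rotation":[0,0,0]},
    {"xyz":[0,0,0.5],"rotation":[0,0,0]},
    {"xyz":[0,0,0],"rotation":[0,0,0]},
  ],
)

```text
time_s: 30.25
tool_pos: [0.4677, -0.1364, 0.2024]
tool_rot: [-3.129, -0.282, -0.0]
contact_force: [-0.6, 0.0, -0.3]
width: 0.0393
finger_force: 35.6
```

>>> play_rows(
  series=[
    {"xyz":[0,0,0.5],"rotation":[0,0,0]},
    {"xyz":[0,0,0.5],"rotation":[0,0,0]},
    {"xyz":[0,0,0],"rotation":[0,0,0]},
  ],
)

```text
time_s: 30.55
tool_pos: [0.4677, -0.1364, 0.2023]
tool_rot: [3.129, 0.282, 0.0]
contact_force: [-8.3, 2.1, 18.9]
width: 0.0393
finger_force: 37.7
```

>>> play_rows(
  series=[
    {"xyz":[0,0,-0.5],"rotation":[0,0,0]},
    {"xyz":[0,0,0],"rotation":[0,0,0]},
    {"xyz":[0,0,0],"rotation":[0,0,0]},
    {"xyz":[0,0,-10],"rotation":[0,0,0]},
    {"xyz":[0,0,-25],"rotation":[0,0,0]},
    {"xyz":[0,0,-30],"rotation":[0,0,0]},
    {"xyz":[5.2,-15.2,-10],"rotation":[0,0,0]},
    {"xyz":[13,-38,0],"rotation":[0,0,0]},
    {"xyz":[13,-38,0],"rotation":[0,0,0]},
    {"xyz":[13,-38,0],"rotation":[0,0,0]},
  ],
  grip=56,
)

```text
time_s: 31.55
tool_pos: [0.4881, -0.0, 0.2778]
tool_rot: [3.129, 0.281, 0.001]
contact_force: [0.2, -0.7, -0.7]
width: 0.056
finger_force: 0.0
```

>>> play_rows(
  series=[
    {"xyz":[13,-38,0],"rotation":[0,0,0]},
    {"xyz":[8,-23,0],"rotation":[0,0,0.1]},
    {"xyz":[0,0,0],"rotation":[0,0,0.1025]},
    {"xyz":[0,0,0],"rotation":[0,0,0]},
    {"xyz":[0,0,0],"rotation":[0,0,0]},
    {"xyz":[0,0,0],"rotation":[0,0,0]},
  ],
  grip=34,
)

```text
time_s: 32.15
tool_pos: [0.4978, 0.0619, 0.2772]
tool_rot: [-3.141, 0.033, -0.0]
contact_force: [-1.0, 0.0, 0.5]
width: 0.0338
finger_force: 0.0
```

```bash
python3 - <<'E'
from h import *
a=snap("top","top8"); crop(a,"c11",300,185,75,75,8)
go(.498,.0624,.195,-.0245)
E
```

```text
t32.2 pos [0.4979 0.0619 0.2771] phi -0.0218 w 34.3 Fz [-0.2 -0.5 -0.7] tilt [0.0001 0.0001] 
 shift [ 0.1 -0.5 82.1] az 0.0027
```

View pics/c11.png

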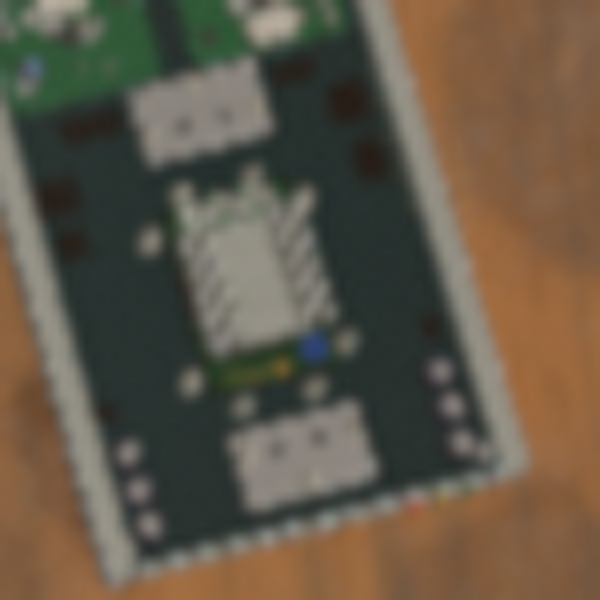

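The heat sink is back on the chip. Its front-left corner at (213,355) matches the original within about 1 mm, and the channel is in line with the bridges. Next is the bar.

>>> play_rows(
  series=[
    {"xyz":[0.1,-0.5,20],"rotation":[0,0,0.0027]},
    {"xyz":[0,0,30],"rotation":[0,0,0]},
    {"xyz":[0,0,20],"rotation":[0,0,0]},
    {"xyz":[0,0,8],"rotation":[0,0,0]},
    {"xyz":[0,0,3],"rotation":[0,0,0]},
    {"xyz":[0,0,0],"rotation":[0,0,0]},
  ],
)

```text
time_s: 32.8
tool_pos: [0.4982, 0.0628, 0.1964]
tool_rot: [-3.141, 0.04, -0.001]
contact_force: [0.6, -0.2, -0.1]
width: 0.034
finger_force: 0.0
```

>>> play_rows(
  series=[
    {"xyz":[0,0,0],"rotation":[0,0,0]},
    {"xyz":[0,0,0],"rotation":[0,0,0]},
    {"xyz":[0,0,0],"rotation":[0,0,0]},
    {"xyz":[0,0,0],"rotation":[0,0,0]},
    {"xyz":[0,0,0],"rotation":[0,0,0]},
  ],
  grip=0,
  squeeze=40,
)

```text
time_s: 33.3
tool_pos: [0.4983, 0.0629, 0.1969]
tool_rot: [-3.141, 0.04, -0.002]
contact_force: [-1.3, -0.3, 7.0]
width: 0.0092
finger_force: 41.0
```

```bash
python3 - <<'E'
from h import *
go(.468,-.1356,.28,.1775)
E
```

```text
t33.3 pos [0.4983 0.0629 0.1969] phi -0.0254 w 9.2 Fz [-1.3 -0.3  7. ] tilt [0.0016 0.    ] 
 shift [-25.1 199.2 -83.2] az -0.2029
```

>>> play_rows(
  series=[
    {"xyz":[0,0,-3],"rotation":[0,0,0]},
    {"xyz":[0,0,-17],"rotation":[0,0,0]},
    {"xyz":[0,0,-30],"rotation":[0,0,0]},
    {"xyz":[0,0,-33],"rotation":[0,0,0]},
    {"xyz":[-3,20,0],"rotation":[0,0,0]},
    {"xyz":[-5,40,0],"rotation":[0,0,0]},
    {"xyz":[-5,40,0],"rotation":[0,0,0]},
    {"xyz":[-5,40,0],"rotation":[0,0,0]},
    {"xyz":[-5,40,0],"rotation":[0,0,0]},
    {"xyz":[-2,19.2,0],"rotation":[0,0,-0.1]},
  ],
)

```text
time_s: 34.3
tool_pos: [0.4672, -0.1381, 0.2794]
tool_rot: [3.139, 0.115, 0.001]
contact_force: [0.8, 0.4, -1.5]
width: 0.0088
finger_force: 40.0
```

>>> play_rows(
  series=[
    {"xyz":[0,0,0],"rotation":[0,0,-0.1029]},
    {"xyz":[0,0,0],"rotation":[0,0,0]},
    {"xyz":[0,0,0],"rotation":[0,0,0]},
    {"xyz":[0,0,0],"rotation":[0,0,0]},
  ],
)

```text
time_s: 34.7
tool_pos: [0.468, -0.1351, 0.279]
tool_rot: [-3.129, -0.276, -0.0]
contact_force: [0.5, 0.6, -0.2]
width: 0.0088
finger_force: 40.0
```

```bash
python3 - <<'E'
from h import *
go(.4682,-.1358,.2219,.1777)
E
```

```text
t34.7 pos [ 0.468  -0.1351  0.279 ] phi 0.1756 w 8.8 Fz [ 0.5  0.6 -0.2] tilt [0.0002 0.0001] 
 shift [ 0.1  0.7 57.1] az -0.0021
```

>>> play_rows(
  series=[
    {"xyz":[0.1,0.7,15],"rotation":[0,0,-0.002]},
    {"xyz":[0,0,15],"rotation":[0,0,0]},
    {"xyz":[0,0,5],"rotation":[0,0,0]},
    {"xyz":[0,0,3],"rotation":[0,0,0]},
    {"xyz":[0,0,3],"rotation":[0,0,0]},
    {"xyz":[0,0,0],"rotation":[0,0,0]},
  ],
)

```text
time_s: 35.3
tool_pos: [0.4682, -0.1362, 0.238]
tool_rot: [-3.129, -0.281, -0.0]
contact_force: [0.6, -0.3, -0.9]
width: 0.009
finger_force: 40.0
```

>>> play_rows(
  series=[
    {"xyz":[0,0,2],"rotation":[0,0,0]},
    {"xyz":[0,0,2],"rotation":[0,0,0]},
    {"xyz":[0,0,2],"rotation":[0,0,0]},
    {"xyz":[0,0,0],"rotation":[0,0,0]},
  ],
)

```text
time_s: 35.7
tool_pos: [0.468, -0.1362, 0.2316]
tool_rot: [-3.129, -0.281, 0.001]
contact_force: [0.4, 0.6, -0.1]
width: 0.0088
finger_force: 40.0
```

>>> play_rows(
  series=[
    {"xyz":[0,0,1.5],"rotation":[0,0,0]},
    {"xyz":[0,0,1.5],"rotation":[0,0,0]},
    {"xyz":[0,0,1.5],"rotation":[0,0,0]},
    {"xyz":[0,0,0],"rotation":[0,0,0]},
  ],
)

```text
time_s: 36.1
tool_pos: [0.4681, -0.1362, 0.2272]
tool_rot: [-3.129, -0.281, 0.0]
contact_force: [-0.2, 0.0, -0.9]
width: 0.0088
finger_force: 40.0
```

>>> play_rows(
  series=[
    {"xyz":[0,0,1],"rotation":[0,0,0]},
    {"xyz":[0,0,1],"rotation":[0,0,0]},
    {"xyz":[0,0,1],"rotation":[0,0,0]},
    {"xyz":[0,0,0],"rotation":[0,0,0]},
  ],
)

```text
time_s: 36.5
tool_pos: [0.4681, -0.1362, 0.2243]
tool_rot: [-3.129, -0.281, 0.0]
contact_force: [0.4, 0.3, 0.3]
width: 0.0088
finger_force: 40.0
```

>>> play_rows(
  series=[
    {"xyz":[0,0,1],"rotation":[0,0,0]},
    {"xyz":[0,0,0.5],"rotation":[0,0,0]},
    {"xyz":[0,0,0.5],"rotation":[0,0,0]},
    {"xyz":[0,0,0],"rotation":[0,0,0]},
  ],
)

```text
time_s: 36.9
tool_pos: [0.4681, -0.1362, 0.2223]
tool_rot: [-3.129, -0.281, 0.0]
contact_force: [-0.3, -0.0, -1.0]
width: 0.0088
finger_force: 40.0
```

>>> play_rows(
  series=[
    {"xyz":[0,0,0.5],"rotation":[0,0,0]},
    {"xyz":[0,0,0],"rotation":[0,0,0]},
  ],
)

```text
time_s: 37.1
tool_pos: [0.4681, -0.1363, 0.222]
tool_rot: [-3.129, -0.281, -0.0]
contact_force: [0.3, -0.3, -0.4]
width: 0.0089
finger_force: 40.0
```

>>> play_rows(
  series=[
    {"xyz":[0,0,0.5],"rotation":[0,0,0]},
    {"xyz":[0,0,0.5],"rotation":[0,0,0]},
    {"xyz":[0,0,0],"rotation":[0,0,0]},
  ],
)

```text
time_s: 37.4
tool_pos: [0.4681, -0.1363, 0.2219]
tool_rot: [3.129, 0.281, 0.001]
contact_force: [-7.7, 2.4, 18.1]
width: 0.0087
finger_force: 42.4
```

>>> play_rows(
  series=[
    {"xyz":[0,0,-0.5],"rotation":[0,0,0]},
    {"xyz":[0,0,0],"rotation":[0,0,0]},
    {"xyz":[0,0,0],"rotation":[0,0,0]},
    {"xyz":[0,0,0],"rotation":[0,0,0]},
    {"xyz":[0,0,-10],"rotation":[0,0,0]},
    {"xyz":[0,0,-30],"rotation":[0,0,0]},
    {"xyz":[0,0,-40],"rotation":[0,0,0]},
    {"xyz":[0,20,-20],"rotation":[0,0,0]},
    {"xyz":[0,40,0],"rotation":[0,0,0]},
    {"xyz":[0,40,0],"rotation":[0,0,0]},
  ],
  grip=34,
)

```text
time_s: 38.4
tool_pos: [0.4861, -0.2355, 0.3233]
tool_rot: [3.127, 0.283, 0.003]
contact_force: [0.9, -0.1, -0.0]
width: 0.0342
finger_force: 0.0
```

>>> play_rows(
  series=[
    {"xyz":[0,40,0],"rotation":[0,0,0]},
    {"xyz":[0,40,0],"rotation":[0,0,0]},
    {"xyz":[0,40,0],"rotation":[0,0,0]},
    {"xyz":[0,20,0],"rotation":[0,0,0]},
    {"xyz":[0,0,0],"rotation":[0,0,0]},
    {"xyz":[0,0,0],"rotation":[0,0,0]},
  ],
)

```text
time_s: 39.0
tool_pos: [0.5108, -0.3724, 0.3216]
tool_rot: [-3.129, -0.28, 0.0]
contact_force: [0.1, 0.6, 0.0]
width: 0.0342
finger_force: 0.0
```

```bash
python3 - <<'E'
from h import *
a=snap("top","top9"); b=snap("scene","sc9")
c=cv2.resize(a[160:260,285:385],None,fx=5,fy=5,interpolation=2); d=cv2.resize(a[175:260,200:275],(300,340),interpolation=2)
f=cv2.resize(b[165:230,270:345],(300,260),interpolation=2)[:160]
e=np.zeros((500,800,3),np.uint8); e[:,:500]=c; e[:340,500:]=d; e[340:,500:]=f; cv2.imwrite("pics/c12.png",e)
print(ctrl.sense()["tool_pos"])
E
```

```text
[ 0.51091421 -0.37160302  0.3218163 ]
```

View pics/c12.png

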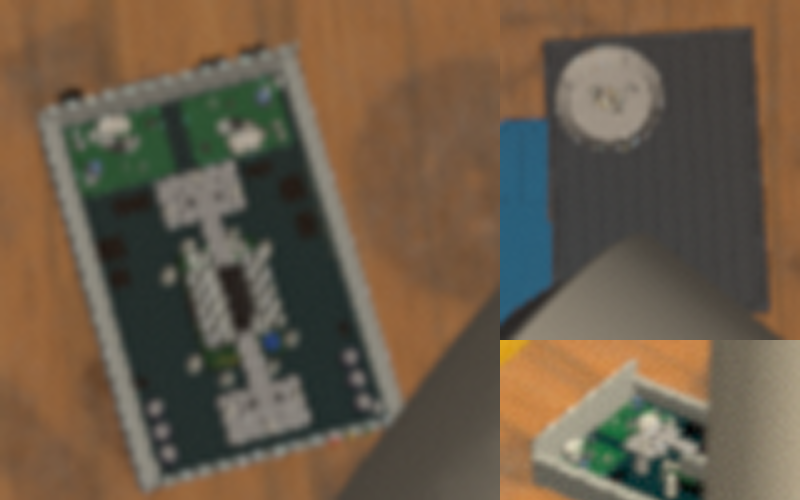

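The bar lies on both bridges through the channel, blue dot at (271,341), and looks the same as at the start. The dish is undisturbed and the arm is clear, so I'm handing in.

```bash
python3 -c "
from workcell import ctrl
print(ctrl.sign_off())"
```

```text
the job is handed in; nothing more can be done
None
```

The swap is done and handed in at about 39 s: the good module is seated with its connector towards the rear panel, the heat sink and clamp bar are back in place, the faulty module lies flat in the reject tray, and the screw dish has not moved; no verdict came back.

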